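Set the channel wheel of a battery wash light

TASK

Set the channel on the battery wash light that stands lens-down on the bench: hold the orange tab down while you slide the grey cover on its back towards the robot to its stop, then roll the knurled wheel beneath by its edge, two or three clicks, until its white mark rests on top, in line with the two red index lines. Slide the cover fully shut again so that the tab springs up and locks it, and leave the other things on the bench where they are.

Things in the scene. Friction and masses are not known exactly. Their poses are not given: they have to be found in the camera images.
- lamp: battery LED wash light standing lens-down, too heavy to shift: dark casting 172 x 212 mm (x, y), grey back panel facing up 110 mm above the bench. Origin: centre of its underside, on the bench. x runs along the cover's rails, away from the robot; y along the yoke's pivots; z up. Two red index lines at x = 25 mm on the panel, either side of the wheel, show when the cover is open
- yoke_bar (a point): middle of the underside of the lamp's steel yoke bar, 25 mm wide in x, 4 mm thick, 218 mm above the bench, running the whole width to two side straps with inner faces at y = +-112 mm. It bars the way to tab and wheel from straight above: come in under it with the tool leaning back to the lamp's -x side, 35 to 45 degrees
- cover (a joint): grey cover, 84 mm long, 57 mm wide, top 122 mm above the bench on the robot's side of the tab and 117 mm beyond it, in two aluminium channels 122.5 mm high at y = +-29 to +-38 mm; metres, 0 = shut, grows along the lamp's -x (to the robot), stop at 0.045. Shut it spans lamp x = -36 to 48 mm. Drags with under 5 N, stays where left; locked when shut unless the tab is held down
- tab (a joint): orange release tab across the cover, sprung up; metres, 0 = up, grows as pressed down, stop at 0.005; 1.6 N to start, 3.6 N at the bottom. Its ears lock in notches of the channels when the cover is shut; past 0.003 they clear and the cover slides. While open the channel lips keep it down at about 0.003; it springs up by itself when the cover comes home
- tab_top (a point): centre of the tab's flat top, 26 mm (x) by 57 mm (y), 121 mm above the bench when up; moves with cover and tab, axes as the lamp's. A rib 4 mm thick and 4 mm high stands across the tab's -x end, 9 to 13 mm to the -x side of this point, to pull by. Cover shut: lamp x = -4 mm, y = 0
- cover_end (a point): middle of the cover's upright end face on its -x side (57 mm wide, from 112 to 122 mm above the bench; this point 116), to push the cover shut by; moves with the cover. The panel below it is at 110 mm
- wheel (a joint): channel wheel, knurled black thumbwheel, radius 18 mm, 14 mm wide, axle along the lamp's y; radians, 0 = white mark on top, positive = mark towards lamp +x. Clicks every 0.349 rad (20 degrees, 6.3 mm at the rim) and settles in the nearest click; about 1.5 N along the rim per click. Starts 2 or 3 clicks positive: roll its top towards the robot. Stops beyond +-3 clicks
- wheel_top (a point): highest point of the wheel's rim, fixed on the lamp at x = 25 mm, y = 0, 108 mm above the bench, under the cover when shut. The wheel stands 10 mm out of an open well: x = 4 to 46 mm, y = +-22 mm, floor 98 mm above the bench; its axle is 90 mm above the bench. Its rim is finely knurled
- wheel_mark (a point): the white mark, a white stripe 3 mm wide across the wheel's rim; this point lies on the rim at its middle and turns with the wheel. One, two or three small white dots on the rim stand on top when the wheel is one, two or three clicks positive of the mark
- bolt_mid (a point): bystander: brass hanging bolt standing on its hexagonal head, 21 mm wide, 63 mm high; the point is 20 mm up
- holder_mid (a point): bystander: blue plastic colour disc holder lying flat, 100 x 100 x 6 mm with a round hole and a 35 mm tongue; the point is its centre
- reflector_in (a point): bystander: pressed tin reflector, bowl 124 mm wide and 45 mm high, mouth up; its centre, half-way up
- socket_mid (a point): bystander: chipped white ceramic lamp socket, 42 mm wide, 36 mm high; its centre
- wrench_grip (a point): bystander: steel open spanner lying flat, 200 mm long; the point is on its handle
- clamp: bystander: aluminium hook clamp lying on its side, 110 x 100 x 24 mm; origin under its centre
- tape: bystander: black ring of tape, 110 mm wide, 48 mm high; origin under its centre

How it is judged (in metres and radians):
On the way, in this order (a step that is already met when the one before it is completed fails the run):
1. the cover is slid open, to its stop (value of joint cover above 0.041 m), for 0.1 s.
2. with the cover open, the wheel is rolled until its white mark rests on top, at the index lines (value of joint wheel between -0.14 and 0.14 rad and value of joint cover above 0.03 m and contact force between each of the arm, the fingers and wheel below 0.3 N), for 0.2 s.
At the end, for the whole second after the job is handed in: the white mark is on top within 0.14 rad (in the right click), the cover is shut within 2 mm and the tab is up within 1 mm, so that the cover is locked (value of joint wheel between -0.14 and 0.14 rad and value of joint cover below 0.002 m and value of joint tab below 0.001 m); the robot touches nothing.
It fails at once if one of the loose things on the bench is shifted by more than 30 mm (distance of any of bolt_mid, holder_mid, reflector_in, socket_mid, wrench_grip, clamp, tape from where it was at the start of the episode above 0.03 m).
It also fails if it takes over 51 s, if anything falls off the work surface, if the arm or the gripper's body presses on something with over 40 N, if the wrist force passes 120 N, or if a joint passes its speed limit or range.

ROBOT

A 6-joint arm with a two-finger parallel gripper is mounted at the origin on the work surface. World frame = base frame: x ahead of the robot, y to its left, z up, the work surface at z = 0. Lengths are in mm, angles in rad, forces in N, time in s.
With the tool pointing down it reaches from about 375 to 975 mm from the base axis. Payload 3.8 kg.
Tool frame: the origin (TCP) lies midway between the tips of the shut fingers; the grasp point (between the pads) lies 19 mm behind it (bot.grip_point_offset is the distance from the TCP to the grasp point, in mm); z points along the fingers, y is the line along which they close (so a half turn about z gives the same grasp; the last joint's range is limited). The gripper opens to 88 mm and grips with 3 to 60 N. Pads are 18 mm wide; open, the fingers measure 123 mm over their backs; the gripper's body (75 mm by 187 mm) begins 45 mm behind the grasp point.
Start: joints at [1.093, 0.264, 1.604, -0, 1.274, -0.037], TCP at [287.995, 610.473, 215.806] pointing down, gripper open.
Joint ranges: [-2.63, 2.63], [-0.94, 2.18], [0.31, 2.57], [-1.31, 4.45], [0, 2.66], [-2.55, 2.55]. Speed limits (rad/s): [2.57, 2.57, 3.14, 3.14, 3.14, 3.14].

INTERFACE

Orientations are given as a rotation vector (axis times angle).
In Python, from rig import bot gives the robot as it stands.
- The arm moves only by the tool step_arm, never from a script. Its argument "motion" is one flat list of numbers, 6 for each row, row after row: the shift along the tool's x, y, z as a fraction of full scale, then the turn, a rotation vector about the tool's x, y, z as a fraction of full scale. A call has 1 to 12 rows; each row is the pose to reach, as a shift and turn from the pose commanded when the call began, along the tool's axes at that moment; what a row does not reach only later rows make up. Full scale, the value 1, is 0.6 m for a shift and 90 degrees for a turn. A row lasts 1/10 s, in which the tool goes at most 50 mm and 8.59 degrees, less where a joint would pass 70% of its speed; a pose out of reach is approached as far as the arm can. A call with a number of a shift or a turn outside -1 to 1 is refused whole. A call with a gripper value outside its range is refused whole. "claw" is the finger opening in mm, from 0 to 88.1, set as the call begins (left out, the last holds). The fingers move at their own pace and stop on an object; the grip force is fixed at half the most. Time passes only in rows, so rows that repeat a pose let the fingers close. It gives the time, the measured TCP pose, the force, the opening and the grip force at its end, in the units of the state.
- bot.read_state(): the state, without advancing time (a new reading comes with each control period).
- bot.camera(name): name is "side" or "top"; returns a dict with "image" (400x640x3 uint8, blue, green, red), "K" (3x3 intrinsics, pixels), "distortion" ([k1, k2, p1, p2, k3] as OpenCV has them; the pictures are not rectified), "pose" (4x4, takes a point from camera to world coordinates). Camera axes: x right, y down, z forward; pixel columns grow to the right and rows downward; lengths in mm; the calibration is good to about 2 mm. A picture is of the moment at which its call begins. There is no depth.
- bot.sign_off(): hands the job in; it is judged then, once.
Trained networks look in a picture, given as the dict that the camera call returned (one of the last four; its "shot" number tells which), for a name from the list of things; names that differ only in an ending like _2 or _b are one class to them, and where a whole thing is asked for, a point or a joint stands for the part that bears it (a point fixed in the world has none). Each returns a list of dicts, best first, with "conf" (0 to 1); they miss things now and then, are a little off and sometimes report something else, mostly with a low value. They report only what shows in the picture. A call takes as long as a camera call.
- bot.look_for(picture, query): "centre" ([x, y, z] in mm, in world coordinates, good to about 4 mm: the middle of the surface that is visible of it).
- bot.cut_out(picture, query): "pixels" (400x640 bool, what is visible of it).
The state is a dict: "time_s": time; "q": joint angles; "joint_velocities": joint speeds; "effort": joint torques, N m; "eef_pos": TCP position; "eef_rot": TCP orientation; "wrist_force": force on the tool from outside, world axes, zero at the start; "ft_torque": the same for the moment, N m; "finger_gap": finger opening in mm; "gripper_force": force on a finger pad.
Only numpy, scipy, OpenCV 4.12 (cv2) and the standard library are available. Lean on these libraries where they do the work, as an engineer would, in place of code of your own. Each camera call takes 0.05 s, during which the arm holds its last target. There are 200 camera calls.

## Working session

There is one attempt and no reset: what is moved stays moved. The work goes in short steps, Python scripts to look and compute and a tool call to move; the robot and the scene stay as the last step left them, time stands still between calls to the robot, and variables do not carry over. Pictures are saved under pics/ and viewed, at most 10 in all, crops included, and the job is handed in when it is done.

Besides the shell and the picture viewer there is one more tool, called after ">>>" by a JSON object that holds its "fn" and its "kwargs". step_arm: Moves the arm, as the interface text tells. Its arguments: {"type":"object","properties":{"motion":{"type":"array","items":{"type":"number"}},"claw":{"type":"number"}},"required":["motion"]}

```bash
mkdir -p pics; ls
cat > h.py <<'E'
import numpy as np,cv2
from rig import bot
from scipy.spatial.transform import Rotation as R
def px(cam,P):
    T=np.linalg.inv(cam['pose']); r=cv2.Rodrigues(T[:3,:3])[0]
    return cv2.projectPoints(np.array(P,float).reshape(-1,1,3),r,T[:3,3].copy(),np.array(cam['K']),np.array(cam['distortion'],float))[0][:,0]
def ray(cam,uv,z):
    n=cv2.undistortPoints(np.array(uv,float).reshape(-1,1,2),np.array(cam['K']),np.array(cam['distortion'],float))[:,0]
    d=np.c_[n,np.ones(len(n))]@np.array(cam['pose'])[:3,:3].T; c=np.array(cam['pose'])[:3,3]
    return c+d*((z-c[2])/d[:,2])[:,None]
E
python3 - <<'E'
from h import *
s=bot.read_state();print({k:np.round(v,3).tolist() for k,v in s.items()})
ims=[]
for n in('top','side'):
    c=bot.camera(n);ims.append(c['image']);print(n,np.round(c['pose'],3).tolist(),np.round(c['K'],1).tolist())
    for q in('lamp','cover','tab_top','cover_end','yoke_bar','bolt_mid','holder_mid','reflector_in','socket_mid','wrench_grip','clamp','tape'):
        print(q,[(np.round(d['centre']).tolist(),round(d['conf'],2)) for d in bot.look_for(c,q)[:2]])
    cv2.imwrite(f'pics/{n}0.png',c['image'])
E
```

```text
pics
{'time_s': 0.0, 'q': [1.093, 0.265, 1.605, -0.0, 1.274, -0.037], 'joint_velocities': [-0.001, -0.002, 0.002, 0.0, 0.0, 0.0], 'effort': [-0.002, -50.212, -35.687, 0.073, 0.03, -0.0], 'eef_pos': [287.662, 609.817, 214.52], 'eef_rot': [-0.687, -3.065, 0.003], 'wrist_force': [-0.023, -0.584, -0.259], 'ft_torque': [0.022, 0.036, -0.024], 'gripper_force': 0.0, 'finger_gap': 88.151}
top [[0.007, -0.994, 0.111, 392.512], [-1.0, -0.006, 0.01, -31.558], [-0.009, -0.111, -0.994, 1330.717], [0.0, 0.0, 0.0, 1.0]] [[415.3, 0.0, 322.9], [0.0, 415.3, 196.6], [0.0, 0.0, 1.0]]
lamp [([585.0, 50.0, 108.0], 0.79)]
cover [([588.0, 50.0, 121.0], 0.66)]
tab_top [([585.0, 49.0, 122.0], 0.44)]
cover_end []
yoke_bar [([590.0, 47.0, 110.0], 0.93)]
bolt_mid []
holder_mid [([621.0, -164.0, 3.0], 0.71)]
reflector_in [([535.0, 459.0, 18.0], 0.55)]
socket_mid [([552.0, 239.0, 41.0], 0.52)]
wrench_grip [([314.0, -306.0, 8.0], 0.8)]
clamp [([298.0, 407.0, 23.0], 0.74)]
tape [([460.0, -467.0, 49.0], 0.61)]
side [[0.994, -0.084, 0.072, 416.529], [-0.11, -0.693, 0.712, -1081.926], [-0.01, -0.716, -0.698, 1186.915], [0.0, 0.0, 0.0, 1.0]] [[459.4, 0.0, 326.0], [0.0, 459.4, 192.1], [0.0, 0.0, 1.0]]
lamp [([587.0, -6.0, 108.0], 0.61), ([619.0, -168.0, 7.0], 0.54)]
cover [([591.0, 51.0, 117.0], 0.64)]
tab_top [([585.0, 44.0, 116.0], 0.46)]
cover_end [([588.0, 54.0, 122.0], 0.52)]
yoke_bar [([587.0, -9.0, 109.0], 0.95), ([616.0, -166.0, 8.0], 0.15)]
bolt_mid []
holder_mid [([618.0, -167.0, 9.0], 0.57)]
reflector_in [([530.0, 476.0, 30.0], 0.94)]
socket_mid []
wrench_grip [([312.0, -308.0, 6.0], 0.68)]
clamp [([297.0, 401.0, 17.0], 0.8)]
tape [([454.0, -489.0, 40.0], 0.74)]
```

View pics/top0.png

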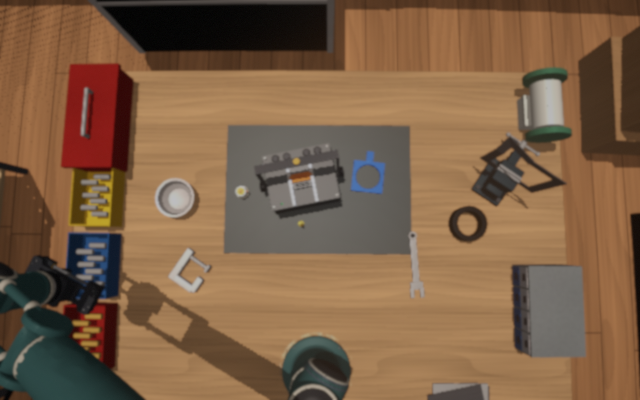

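View pics/side0.png

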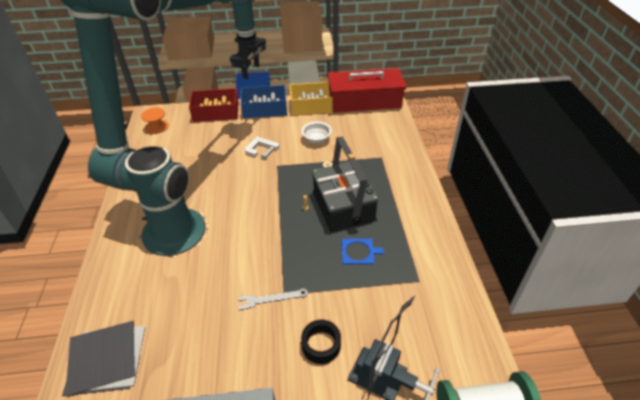

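The top view shows the lamp at about (300,180), turned slightly. Its orange tab is near (300,183), and a brass bolt stands on the robot side at (301,223). The other things are well clear. I'll zoom in.

Run:
```python
from h import *
a=bot.camera('top');b=bot.camera('side')
A=cv2.resize(a['image'][130:235,245:355],None,fx=5,fy=5,interpolation=cv2.INTER_CUBIC)[:525,:]
B=cv2.resize(b['image'][130:230,305:385],None,fx=5,fy=5,interpolation=cv2.INTER_CUBIC)
B=cv2.copyMakeBorder(B[:, :],0,25,0,0,cv2.BORDER_CONSTANT)
cv2.imwrite('pics/zA.png',A);cv2.imwrite('pics/zB.png',B)
for c,n in((a,'top'),(b,'side')):
  for q in('tab','cover','lamp'):
    r=bot.cut_out(c,q)
    if r:
      m=r[0]['pixels'].astype(np.uint8);rr=cv2.minAreaRect(cv2.findNonZero(m));print(n,q,m.sum(),rr)
      z={'tab':121,'cover':120,'lamp':110}[q]
      if n=='top': print(np.round(ray(c,cv2.boxPoints(rr),z)).tolist())
```

```text
top tab 151 ((299.6609802246094, 176.751220703125), (7.8922624588012695, 19.83542251586914), 77.90524291992188)
[[591.0, 80.0, 121.0], [604.0, 23.0, 121.0], [581.0, 18.0, 121.0], [568.0, 75.0, 121.0]]
top cover 430 ((300.1759948730469, 176.468017578125), (21.913469314575195, 20.929597854614258), 79.69515228271484)
[[614.0, 85.0, 120.0], [625.0, 24.0, 120.0], [561.0, 11.0, 120.0], [549.0, 72.0, 120.0]]
top lamp 4535 ((300.30767822265625, 178.0384521484375), (59.8154182434082, 86.09498596191406), 78.69007110595703)
[[647.0, 193.0, 110.0], [699.0, -60.0, 110.0], [522.0, -95.0, 110.0], [471.0, 154.0, 110.0]]
side tab 472 ((316.0000305175781, 131.0), (24.041629791259766, 24.041629791259766), 45.0)
side cover 266 ((344.0945739746094, 181.06756591796875), (12.001126289367676, 25.481843948364258), 80.53767395019531)
side lamp 3799 ((339.5000305175781, 187.5), (91.67878723144531, 56.79612731933594), 63.43495178222656)
```

View pics/zA.png

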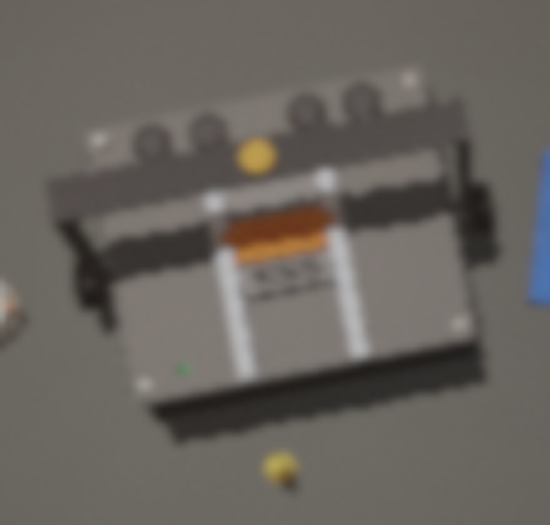

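View pics/zB.png

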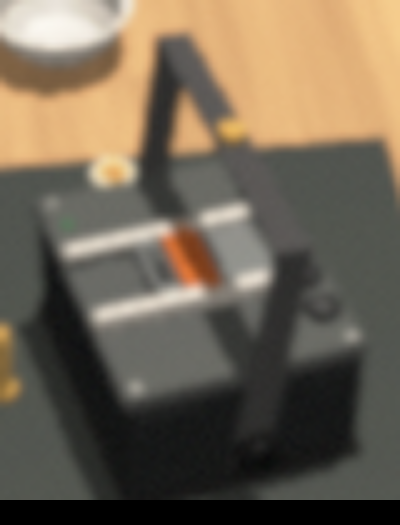

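The zooms show the channels running down and to the right in the top view, so the lamp yaw is about +11°. The tab is at top-zoom (278,238), the panel's front corners are near (150,405) and (480,343), and the bolt top is at (281,467). The yoke is upright and crosses beyond the tab.

```bash
cat >> h.py <<'E'
def L2W(o,yaw,P):
    c,s=np.cos(yaw),np.sin(yaw); P=np.atleast_2d(P).astype(float)
    return np.c_[o[0]+c*P[:,0]-s*P[:,1],o[1]+s*P[:,0]+c*P[:,1],P[:,2]]
E
python3 - <<'E'
from h import *
from scipy.optimize import least_squares
a=bot.camera('top');b=bot.camera('side')
def za(p):return np.array([245,130])+np.array(p)/5-0.4
def zb(p):return np.array([305,130])+np.array(p)/5-0.4
# features lamp frame
fa=[((-86,106,110),(148,400)),((-86,-106,110),(480,340)),((0,0,222),None)]
A=[((-86,106,110),za((148,402))),((-86,-106,110),za((480,341))),((9,28.5,118),za((222,225))) ,((9,-28.5,118),za((331,207))),((-17,28.5,122),za((235,262))),((-17,-28.5,122),za((328,247)))]
B=[((-86,106,110),zb((38,205))),((-86,-106,110),zb((130,405))),((86,-106,110),zb((365,342))),((-17,28.5,122),zb((162,240))),((-17,-28.5,122),zb((193,290)))]
def f(p,S=((a,A),(b,B))):
    return np.concatenate([(px(c,L2W(p[:2],p[2],[q[0] for q in F]))-np.array([q[1] for q in F])).ravel() for c,F in S])
for S in (((a,A),),((b,B),),((a,A),(b,B))):
    r=least_squares(f,[590,40,.19],args=(S,),loss='soft_l1');print(r.x,np.degrees(r.x[2]),np.round(f(r.x,S).reshape(-1,2),1).tolist())
p=r.x
print('bolt',ray(a,[za((281,467))],63),ray(b,[[306,203]],20))
# marker on yoke
print('yoke spot',ray(a,[za((257,157))],222), L2W(p,p[2],[[0,0,222],[25,0,222]]))
print('tab',L2W(p,p[2],[[-4,0,121]]))
# draw overlay
for c,n,o in((a,'A',(245,130,110,105)),(b,'B',(305,130,80,100))):
    im=cv2.resize(c['image'],None,fx=5,fy=5,interpolation=cv2.INTER_CUBIC)
    for poly in ([(-86,106,110),(86,106,110),(86,-106,110),(-86,-106,110)],[(-17,28.5,121),(9,28.5,121),(9,-28.5,121),(-17,-28.5,121)],[(-12.5,112,220),(12.5,112,220),(12.5,-112,220),(-12.5,-112,220)],[(-36,28.5,122),(48,28.5,117),(48,-28.5,117),(-36,-28.5,122)]):
        cv2.polylines(im,[np.int32(px(c,L2W(p,p[2],poly))*5+2)],True,(0,255,0),1)
    im=im[o[1]*5:(o[1]+o[3])*5,o[0]*5:(o[0]+o[2])*5]
    if n=='A': I=im
    else: cv2.imwrite('pics/ov.png',np.hstack([cv2.resize(I,(440,420)),cv2.resize(im,(336,420))]))
E
```

```text
[5.90714684e+02 4.74377347e+01 1.86797585e-01] 10.702713215180315 [[-3.9, 0.5], [0.3, -0.1], [1.4, -0.5], [-1.5, -0.3], [0.2, 0.5], [0.6, 0.0]]
[5.95003575e+02 5.04877030e+01 2.09437083e-01] 11.999860928627834 [[-0.8, -0.9], [0.0, 0.3], [2.3, 0.7], [0.1, -0.7], [-0.5, 0.1]]
[5.92019149e+02 4.84493792e+01 2.01296184e-01] 11.533421765432347 [[-3.8, 0.5], [0.3, -1.2], [1.0, -0.8], [-1.9, -0.9], [-0.1, 0.1], [0.3, -0.6], [-1.4, -0.7], [-1.1, 0.8], [1.4, 1.4], [-0.7, -0.3], [-1.4, 0.6]]
bolt [[452.51371494  47.88712336  63.        ]] [[460.25360636  62.38427976  20.        ]]
yoke spot [[613.07690716  53.10284234 222.        ]] [[592.01914852  48.44937915 222.        ]
 [616.51435459  53.4478669  222.        ]]
tab [[588.09991555  47.64962111 121.        ]]
```

View pics/ov.png

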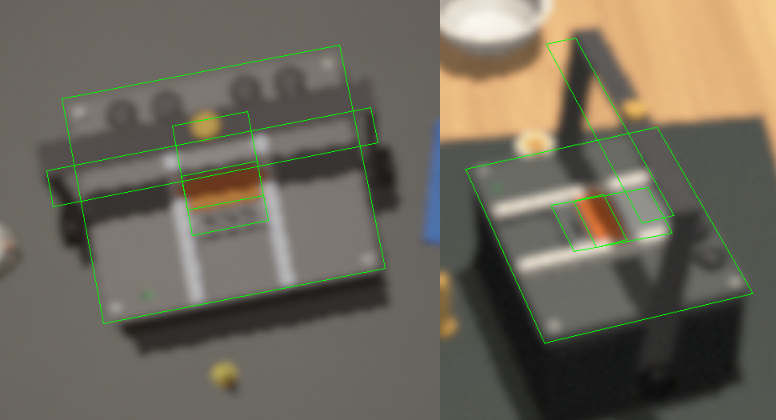

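Run:
```python
from h import *
from scipy.optimize import least_squares
a=bot.camera('top');b=bot.camera('side')
za=lambda p:np.array([245,130])+np.array(p)/5-0.4
zb=lambda p:np.array([305,130])+np.array(p)/5-0.4
S=ray(a,[za(p) for p in((144,384),(460,323),(98,140),(408,79))],111);print(np.round(S,1).tolist(),S.mean(0))
print(np.degrees(np.arctan2(*(S[2]-S[0])[[1,0]])),np.degrees(np.arctan2(*(S[3]-S[1])[[1,0]])),np.degrees(np.arctan2(-(S[0]-S[1])[0],(S[0]-S[1])[1])),np.degrees(np.arctan2(-(S[2]-S[3])[0],(S[2]-S[3])[1])))
T=ray(b,[zb(p) for p in((52,204),(133,388),(352,337))],111);print(np.round(T,1).tolist(),(T[0]+T[2])/2)
C=ray(a,[za(p) for p in((213,203),(326,181),(245,376),(360,353))],122.5);print('chan',np.round(C,1).tolist(),C.mean(0))
for c,z,pts in((a,za,((235,262),(328,247),(222,225),(331,207))),(b,zb,((162,240),(193,290),(187,228),(218,287)))):
  t=ray(c,[z(p) for p in pts],121);print('tab',np.round(t,1).tolist(),t.mean(0))
for c,n in((a,'t'),(b,'s')):
  r=bot.cut_out(c,'tab');im=c['image'].astype(int)
  m=((im[...,2]-im[...,0]>50)).astype(np.uint8);m[:160]=0;m[200:]=0;m[:,:270]=0;m[:,360:]=0
  n_,l,st,ce=cv2.connectedComponentsWithStats(m)
  for i in range(1,n_):
    if st[i][4]>20: print(n,st[i],ce[i],ray(c,[ce[i]],119))
```

```text
[[498.7, 126.5, 111.0], [536.0, -60.0, 111.0], [645.1, 157.1, 111.0], [683.1, -28.3, 111.0]] [590.72741539  48.80262496 111.        ]
11.801174168151897 12.121415802838793 11.321366816944762 11.591588008986013
[[501.1, 129.7, 111.0], [536.6, -55.7, 111.0], [686.2, -26.5, 111.0]] [593.65110119  51.61229012 111.        ]
chan [[605.2, 86.3, 122.5], [618.6, 19.7, 122.5], [502.7, 65.9, 122.5], [516.6, -1.3, 122.5]] [560.79085229  42.66038002 122.5       ]
tab [[570.2, 72.9, 121.0], [579.5, 18.2, 121.0], [592.3, 80.9, 121.0], [603.4, 16.6, 121.0]] [586.33632236  47.15645612 121.        ]
tab [[571.9, 72.3, 121.0], [586.2, 20.5, 121.0], [590.6, 82.3, 121.0], [603.3, 21.3, 121.0]] [587.97953597  49.09989426 121.        ]
t [293 160   7   5  31] [295.83870968 161.77419355] [[631.23053256  61.41318969 119.        ]]
t [290 172  21  11 163] [300.35582822 176.88957055] [[585.92513867  47.40804187 119.        ]]
s [270 160  63  40 573] [286.36474695 172.2565445 ] [[400.37271644 123.14544568 119.        ]]
s [337 175  12  13  98] [342.34693878 181.29591837] [[587.89108982  53.70973268 119.        ]]
```

```bash
cat >> h.py <<'E'
O=(591.8,49.7);YAW=.204
def tgt(x,y,z,t=40):
    t=np.radians(t);c,s=np.cos(YAW),np.sin(YAW)
    yy=np.array([-s,c,0]);zz=np.array([c*np.sin(t),s*np.sin(t),-np.cos(t)])
    return L2W(O,YAW,[[x,y,z]])[0],np.c_[np.cross(yy,zz),yy,zz]
def lam(p):
    c,s=np.cos(YAW),np.sin(YAW);d=np.array(p)-[O[0],O[1],0]
    return np.round([c*d[0]+s*d[1],-s*d[0]+c*d[1],d[2]],1)
def plan(x,y,z,t=40):
    s=bot.read_state();p,M=tgt(x,y,z,t);C=R.from_rotvec(s['eef_rot']).as_matrix()
    d=C.T@(p-s['eef_pos'])/600;r=R.from_matrix(C.T@M).as_rotvec()/(np.pi/2)
    print('t',s['time_s'],'lamp tcp',lam(s['eef_pos']),'F',np.round(s['wrist_force'],1),'mm',np.round(d*600,1),'row',np.round(d,4).tolist(),np.round(r,4).tolist())
E
python3 -c "
from h import *
plan(-70,0,210)"
```

```text
t 2.0 lamp tcp [-183.9  610.7  215.8] F [-0.5 -0.2 -0.5] mm [-458.1 -419.6    5.8] row [-0.7635, -0.6994, 0.0097] [-0.1432, -0.4287, -0.3934]
```

>>> {"fn": "step_arm", "kwargs": {"motion": [-0.08,-0.07,-0.02,-0.014,-0.043,-0.04,-0.76,-0.7,0.01,-0.143,-0.429,-0.393,-0.76,-0.7,0.01,-0.143,-0.429,-0.393,-0.76,-0.7,0.01,-0.143,-0.429,-0.393,-0.76,-0.7,0.01,-0.143,-0.429,-0.393,-0.76,-0.7,0.01,-0.143,-0.429,-0.393,-0.76,-0.7,0.01,-0.143,-0.429,-0.393,-0.76,-0.7,0.01,-0.143,-0.429,-0.393,-0.76,-0.7,0.01,-0.143,-0.429,-0.393,-0.76,-0.7,0.01,-0.143,-0.429,-0.393,-0.76,-0.7,0.01,-0.143,-0.429,-0.393,-0.76,-0.7,0.01,-0.143,-0.429,-0.393], "claw": 0}}

```text
time_s: 3.2
eef_pos: [489.2, 113.9, 210.2]
eef_rot: [-0.249, 2.437, 0.091]
wrist_force: [0.8, 1.1, -1.0]
finger_gap: 0.4
gripper_force: 0.0
```

```bash
python3 -c "
from h import *
plan(-40,0,180)
print(np.round(bot.read_state()['q'],2),bot.read_state()['finger_gap'])"
```

```text
t 3.2 lamp tcp [-87.5  83.7 210.2] F [ 0.8  1.1 -1. ] mm [-17.3 -83.7  53.5] row [-0.0288, -0.1395, 0.0892] [0.0002, -0.0027, -0.0003]
[ 0.16 -0.53  2.47  0.06  0.51 -1.66] 0.4310401288426767
```

>>> {"fn": "step_arm", "kwargs": {"motion": [-0.015,-0.07,0.045,0,-0.0014,0,-0.0288,-0.1395,0.0892,0,-0.0027,0,-0.0288,-0.1395,0.0892,0,-0.0027,0,-0.0288,-0.1395,0.12,0,-0.0027,0,-0.0288,-0.1395,0.16,0,-0.0027,0,-0.0288,-0.1395,0.16,0,-0.0027,0,-0.0288,-0.1395,0.16,0,-0.0027,0]}}

```text
time_s: 3.9
eef_pos: [578.3, 48.8, 145.8]
eef_rot: [-0.25, 2.437, 0.092]
wrist_force: [-0.3, 0.4, 0.1]
finger_gap: 0.5
gripper_force: 0.0
```

Run:
```python
from h import *
plan(2,0,130)
print(np.round(bot.read_state()['q'],2))
a=bot.camera('top');b=bot.camera('side')
s=bot.read_state();C=R.from_rotvec(s['eef_rot']).as_matrix()
print(px(a,s['eef_pos']),px(b,s['eef_pos']))
A=cv2.resize(a['image'][140:220,260:340],None,fx=5,fy=5,interpolation=cv2.INTER_CUBIC)
B=cv2.resize(b['image'][145:225,300:380],None,fx=5,fy=5,interpolation=cv2.INTER_CUBIC)
cv2.imwrite('pics/c1.png',np.hstack([A,B]))
```

```text
t 3.9 lamp tcp [-13.4   1.9 145.8] F [-0.3  0.4  0.1] mm [-1.7 -1.9 22. ] row [-0.0029, -0.0032, 0.0367] [0.001, -0.0024, -0.0002]
[-0.07 -0.22  2.4   0.56  0.33 -2.32]
[[299.19803816 177.76320229]] [[339.99363431 176.30290942]]
```

View pics/c1.png

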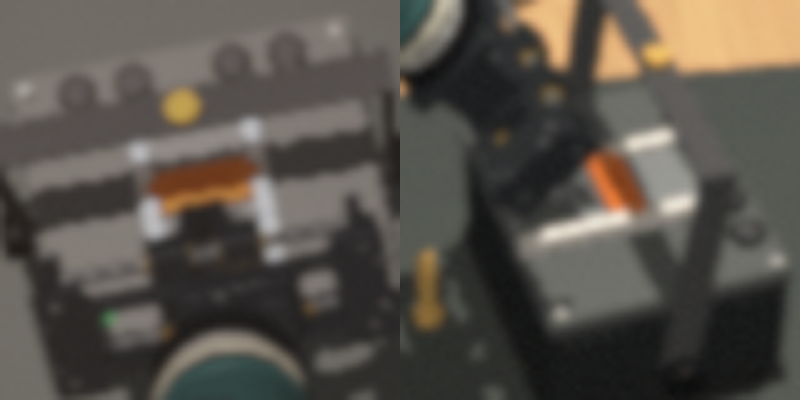

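The closed fingertips are just on the robot side of the tab, at top-crop (205,215). The wrist is near its limit (q6 = -2.32), so I'll back off and turn the gripper half round.

>>> {"fn": "step_arm", "kwargs": {"motion": [0,0,-0.07,0,0,0,0,0,-0.095,0,0,0.09,0,0,-0.095,0,0,0.18,0,0,-0.095,0,0,0.27,0,0,-0.095,0,0,0.36,0,0,-0.095,0,0,0.45,0,0,-0.095,0,0,0.54,0,0,-0.095,0,0,0.63,0,0,-0.095,0,0,0.72,0,0,-0.095,0,0,0.81,0,0,-0.095,0,0,0.9,0,0,-0.095,0,0,0.99]}}

```text
time_s: 5.2
eef_pos: [543.0, 41.4, 191.8]
eef_rot: [1.632, 2.027, 0.732]
wrist_force: [0.1, -0.2, 0.2]
finger_gap: 0.8
gripper_force: 0.0
```

>>> {"fn": "step_arm", "kwargs": {"motion": [0,0,0,0,0,0.09,0,0,0,0,0,0.18,0,0,0,0,0,0.27,0,0,0,0,0,0.36,0,0,0,0,0,0.45,0,0,0,0,0,0.54,0,0,0,0,0,0.63,0,0,0,0,0,0.72,0,0,0,0,0,0.81,0,0,0,0,0,0.9,0,0,0,0,0,1.0,0,0,0,0,0,1.0]}}

```text
time_s: 6.4
eef_pos: [543.1, 41.4, 191.7]
eef_rot: [-2.875, -0.317, -1.049]
wrist_force: [-0.6, -0.4, -0.7]
finger_gap: 0.6
gripper_force: 0.0
```

```bash
sed -i 's/yy=np.array(\[-s,c,0\])/yy=np.array([s,-c,0])/' h.py
python3 - <<'E'
from h import *
print(np.round(bot.read_state()['q'],2))
plan(0,0,137)
E
```

```text
[-0.1  -0.38  2.42  0.44  0.47  0.92]
t 6.4 lamp tcp [-49.4   1.7 191.7] F [-0.6 -0.4 -0.7] mm [ 2.6  1.8 73.7] row [0.0044, 0.003, 0.1228] [-0.0003, -0.0002, 0.01]
```

>>> {"fn": "step_arm", "kwargs": {"motion": [0.002,0.0015,0.07,0,0,0.005,0.002,0.003,0.12,0,0,0.01,0.002,0.003,0.12,0,0,0.01,0.002,0.003,0.12,0,0,0.01]}}

```text
time_s: 6.8
eef_pos: [589.0, 49.4, 135.4]
eef_rot: [-2.874, -0.298, -1.041]
wrist_force: [-0.5, 0.2, -0.6]
finger_gap: 0.8
gripper_force: 0.0
```

>>> {"fn": "step_arm", "kwargs": {"motion": [-0.0027,0,0.0032,0,0,0,-0.0055,0,0.0064,0,0,0,-0.0055,0,0.0064,0,0,0]}}

```text
time_s: 7.1
eef_pos: [589.3, 49.0, 131.5]
eef_rot: [-2.873, -0.295, -1.045]
wrist_force: [0.1, 0.1, -0.5]
finger_gap: 0.3
gripper_force: 0.0
```

Run:
```python
from h import *
print(np.round(bot.read_state()['q'],2))
plan(-2,0,127)
```

```text
[-0.06 -0.17  2.4   0.64  0.29  0.74]
t 7.1 lamp tcp [ -2.6  -0.2 131.5] F [ 0.1  0.1 -0.5] mm [-2.4 -0.2  3.8] row [-0.004, -0.0004, 0.0063] [-0.0004, 0.0005, 0.0003]
```

>>> {"fn": "step_arm", "kwargs": {"motion": [-0.0021,0,0.0026,0,0,0,-0.0043,0,0.0051,0,0,0,-0.0043,0,0.0051,0,0,0]}}

```text
time_s: 7.4
eef_pos: [589.1, 49.1, 126.3]
eef_rot: [-2.874, -0.294, -1.042]
wrist_force: [-0.3, 0.5, 0.2]
finger_gap: 0.2
gripper_force: 0.0
```

>>> {"fn": "step_arm", "kwargs": {"motion": [-0.0021,0,0.0026,0,0,0,-0.0021,0,0.0026,0,0,0]}}

```text
time_s: 7.6
eef_pos: [589.2, 49.1, 124.2]
eef_rot: [-2.874, -0.294, -1.042]
wrist_force: [0.0, -0.1, -1.0]
finger_gap: 0.6
gripper_force: 0.0
```

>>> {"fn": "step_arm", "kwargs": {"motion": [-0.0021,0,0.0026,0,0,0,-0.0021,0,0.0026,0,0,0]}}

```text
time_s: 7.8
eef_pos: [589.3, 49.1, 122.2]
eef_rot: [-2.874, -0.294, -1.042]
wrist_force: [0.8, 0.5, -0.4]
finger_gap: 0.2
gripper_force: 0.0
```

>>> {"fn": "step_arm", "kwargs": {"motion": [-0.0021,0,0.0026,0,0,0,-0.0021,0,0.0026,0,0,0]}}

```text
time_s: 8.0
eef_pos: [589.3, 49.1, 120.2]
eef_rot: [-2.874, -0.294, -1.042]
wrist_force: [-0.1, 0.7, -0.5]
finger_gap: 0.2
gripper_force: 0.0
```

>>> {"fn": "step_arm", "kwargs": {"motion": [-0.0021,0,0.0026,0,0,0,-0.0021,0,0.0026,0,0,0]}}

```text
time_s: 8.2
eef_pos: [589.3, 49.1, 118.2]
eef_rot: [-2.874, -0.294, -1.042]
wrist_force: [1.0, 0.6, -0.2]
finger_gap: 0.4
gripper_force: 0.0
```

Run:
```python
from h import *
plan(-2,0,127)
a=bot.camera('top');b=bot.camera('side')
s=bot.read_state()
ta=px(a,s['eef_pos'])[0];tb=px(b,s['eef_pos'])[0];print(ta,tb)
A=cv2.resize(a['image'][155:205,270:330],None,fx=6.66,fy=6.66,interpolation=cv2.INTER_CUBIC)
B=cv2.resize(b['image'][160:210,315:375],None,fx=6.66,fy=6.66,interpolation=cv2.INTER_CUBIC)
cv2.circle(A,tuple(np.int32((ta-[270,155])*6.66+3)),3,(0,255,0),-1)
cv2.circle(B,tuple(np.int32((tb-[315,160])*6.66+3)),3,(0,255,0),-1)
cv2.imwrite('pics/c2.png',np.hstack([A,B]))
```

```text
t 8.2 lamp tcp [-2.500e+00 -1.000e-01  1.182e+02] F [ 1.   0.6 -0.2] mm [ 6.  -0.1 -6.4] row [0.0101, -0.0001, -0.0107] [-0.0006, 0.0017, -0.0002]
[299.81200366 175.71810314] [342.99723498 182.28255252]
```

View pics/c2.png

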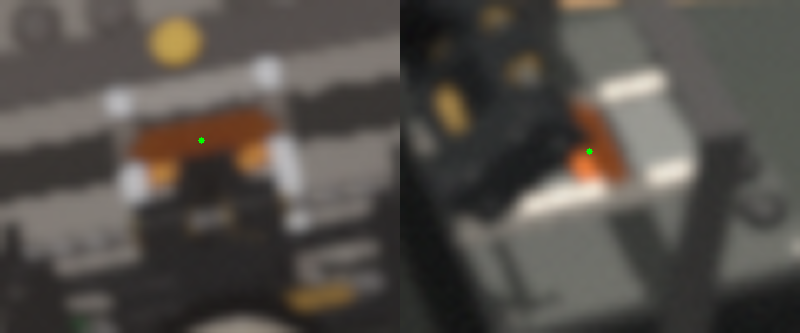

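The top crop shows the closed fingertips (200,157) centred on the tab. The side crop shows the tip just above and short of the tab. I'll keep descending until I feel contact.

>>> {"fn": "step_arm", "kwargs": {"motion": [-0.0021,0,0.0026,0,0,0,-0.0021,0,0.0026,0,0,0]}}

```text
time_s: 8.5
eef_pos: [589.4, 49.1, 116.3]
eef_rot: [-2.874, -0.294, -1.042]
wrist_force: [-0.9, -0.1, 0.3]
finger_gap: 0.4
gripper_force: 0.0
```

>>> {"fn": "step_arm", "kwargs": {"motion": [-0.0021,0,0.0026,0,0,0,-0.0021,0,0.0026,0,0,0]}}

```text
time_s: 8.7
eef_pos: [589.4, 49.1, 114.2]
eef_rot: [-2.874, -0.294, -1.042]
wrist_force: [-0.2, -0.7, 0.6]
finger_gap: 0.3
gripper_force: 0.0
```

>>> {"fn": "step_arm", "kwargs": {"motion": [-0.0021,0,0.0026,0,0,0,-0.0021,0,0.0026,0,0,0]}}

```text
time_s: 8.9
eef_pos: [589.4, 49.1, 112.2]
eef_rot: [-2.874, -0.294, -1.042]
wrist_force: [-0.3, 0.2, 0.2]
finger_gap: 0.3
gripper_force: 0.0
```

>>> {"fn": "step_arm", "kwargs": {"motion": [-0.0021,0,0.0026,0,0,0,-0.0021,0,0.0026,0,0,0]}}

```text
time_s: 9.1
eef_pos: [590.0, 49.1, 110.9]
eef_rot: [-2.874, -0.294, -1.043]
wrist_force: [-0.7, 0.4, 2.1]
finger_gap: 0.4
gripper_force: 0.9
```

Run:
```python
from h import *
plan(-2,0,127)
a=bot.camera('top');b=bot.camera('side')
s=bot.read_state();M=R.from_rotvec(s['eef_rot']).as_matrix()
out=[]
for c,o in((a,(272,150)),(b,(310,150))):
    I=cv2.resize(c['image'][o[1]:o[1]+60,o[0]:o[0]+50],None,fx=8,fy=8,interpolation=cv2.INTER_CUBIC)
    I=np.clip(I*1.6,0,255).astype(np.uint8)
    for k,col in((0,(0,255,0)),(20,(255,255,0))):
        P=[s['eef_pos']+M@np.array([sx*9,sy*17.5,-k]) for sx,sy in((1,1),(1,-1),(-1,-1),(-1,1))]
        cv2.polylines(I,[np.int32((px(c,P)-o)*8+4)],True,col,1)
    cv2.polylines(I,[np.int32((px(c,L2W(O,YAW,[(-17,28.5,125),(-17,-28.5,125),(-13,-28.5,125),(-13,28.5,125)]))-o)*8+4)],True,(0,0,255),1)
    cv2.polylines(I,[np.int32((px(c,L2W(O,YAW,[(9,28.5,121),(9,-28.5,121)]))-o)*8+4)],True,(0,0,255),1)
    out.append(I)
cv2.imwrite('pics/c3.png',np.hstack(out))
```

```text
t 9.1 lamp tcp [ -1.9  -0.3 110.9] F [-0.7  0.4  2.1] mm [ 10.3  -0.3 -12.4] row [0.0171, -0.0004, -0.0207] [-0.0004, 0.0009, -0.0001]
```

View pics/c3.png

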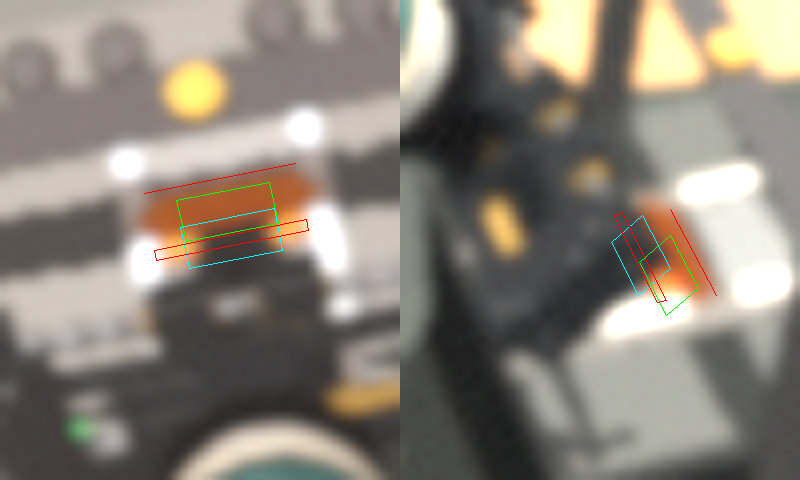

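The finger's dark tip ends about 15 mm short of the reported TCP: top crop row 222, side crop near (662,268). That puts it over the rib. I'll lift, shift 10 mm in +x and feel again.

>>> {"fn": "step_arm", "kwargs": {"motion": [0.0064,0,-0.0077,0,0,0,0.0192,0,0.003,0,0,0,0.0171,0,0.0056,0,0,0,0.0149,0,0.0081,0,0,0,0.0149,0,0.0081,0,0,0]}}

```text
time_s: 9.7
eef_pos: [599.9, 51.0, 112.6]
eef_rot: [-2.874, -0.294, -1.043]
wrist_force: [2.1, 0.4, 2.1]
finger_gap: 0.3
gripper_force: 1.0
```

>>> {"fn": "step_arm", "kwargs": {"motion": [-0.0021,0,0.0026,0,0,0,-0.0021,0,0.0026,0,0,0]}}

```text
time_s: 9.9
eef_pos: [599.8, 51.0, 110.8]
eef_rot: [-2.874, -0.294, -1.044]
wrist_force: [1.6, -0.2, 2.2]
finger_gap: 0.5
gripper_force: 1.4
```

>>> {"fn": "step_arm", "kwargs": {"motion": [-0.0021,0,0.0026,0,0,0,-0.0021,0,0.0026,0,0,0]}}

```text
time_s: 10.1
eef_pos: [599.8, 51.0, 108.8]
eef_rot: [-2.874, -0.294, -1.044]
wrist_force: [1.2, -0.6, 3.1]
finger_gap: 0.6
gripper_force: 1.6
```

>>> {"fn": "step_arm", "kwargs": {"motion": [-0.0011,0,0.0013,0,0,0,-0.0011,0,0.0013,0,0,0]}}

```text
time_s: 10.3
eef_pos: [600.0, 51.0, 108.2]
eef_rot: [-2.874, -0.294, -1.044]
wrist_force: [0.9, 0.3, 4.0]
finger_gap: 0.5
gripper_force: 1.8
```

>>> {"fn": "step_arm", "kwargs": {"motion": [-0.0038,0,-0.0032,0,0,0,-0.0077,0,-0.0064,0,0,0,-0.0115,0,-0.0096,0,0,0,-0.0154,0,-0.0128,0,0,0,-0.0154,0,-0.0128,0,0,0]}}

```text
time_s: 10.8
eef_pos: [587.7, 48.5, 108.1]
eef_rot: [-2.874, -0.294, -1.044]
wrist_force: [1.0, 0.7, 5.4]
finger_gap: 0.4
gripper_force: 2.0
```

Run:
```python
from h import *
plan(-2,0,127);print(np.round(bot.read_state()['q'],2))
a=bot.camera('top');print([(lam(d['centre']),d['conf']) for q in('tab_top','cover') for d in bot.look_for(a,q)[:1]])
```

```text
t 10.8 lamp tcp [ -4.2  -0.3 108.1] F [1.  0.7 5.4] mm [ 13.9  -0.3 -13.1] row [0.0231, -0.0005, -0.0218] [-0.0003, 0.0007, -0.0001]
[-0.07 -0.13  2.42  0.78  0.25  0.59]
[(array([ 29.8, 413.5,  18.6]), 0.71), (array([  9.6,   3.8, 117.7]), 0.57)]
```

>>> {"fn": "step_arm", "kwargs": {"motion": [-0.0038,0,-0.0032,0,0,0,-0.0077,0,-0.0064,0,0,0,-0.0115,0,-0.0096,0,0,0,-0.0154,0,-0.0128,0,0,0,-0.0192,0,-0.016,0,0,0,-0.0192,0,-0.016,0,0,0]}}

```text
time_s: 11.55
eef_pos: [572.8, 45.5, 107.9]
eef_rot: [-2.874, -0.294, -1.044]
wrist_force: [1.2, 0.2, 4.8]
finger_gap: 0.3
gripper_force: 2.0
```

```bash
cat >> h.py <<'E'
def orange(n='top'):
  c=bot.camera(n);im=c['image'].astype(int);m=((im[...,2]-im[...,0]>50)).astype(np.uint8);o=px(c,L2W(O,YAW,[[-20,0,119]]))[0].astype(int)
  k=np.zeros_like(m);k[o[1]-22:o[1]+22,o[0]-16:o[0]+16]=1;m*=k
  n_,l,st,ce=cv2.connectedComponentsWithStats(m)
  for i in range(1,n_):
    if st[i][4]>8: print(n,st[i],lam(ray(c,[ce[i]],119)[0]))
  return c
E
python3 - <<'E'
from h import *
plan(-2,0,127);print(np.round(bot.read_state()['q'],2))
orange();orange('side')
E
```

```text
t 11.55 lamp tcp [-19.4  -0.3 107.9] F [1.2 0.2 4.8] mm [25.6 -0.3 -3.5] row [0.0427, -0.0004, -0.0058] [-0.0003, 0.0009, -0.0001]
[-0.08 -0.17  2.45  0.78  0.26  0.58]
top [292 159   8   6  40] [ 42.4   3.2 119. ]
top [293 181  19  11 101] [-30.6  -1.1 119. ]
side [326 161   6   5  22] [-17.4 112.3 119. ]
side [334 184   7   6  26] [-29.  -16.1 119. ]
```

>>> {"fn": "step_arm", "kwargs": {"motion": [-0.0038,0,-0.0032,0,0,0,-0.0077,0,-0.0064,0,0,0,-0.0115,0,-0.0096,0,0,0,-0.0154,0,-0.0128,0,0,0,-0.0192,0,-0.016,0,0,0,-0.023,0,-0.0192,0,0,0,-0.023,0,-0.0192,0,0,0]}}

```text
time_s: 12.35
eef_pos: [555.8, 41.8, 108.3]
eef_rot: [-2.874, -0.294, -1.045]
wrist_force: [5.1, 1.1, 3.0]
finger_gap: 1.0
gripper_force: 3.1
```

Run:
```python
from h import *
plan(-2,0,127);print(np.round(bot.read_state()['q'],2))
orange()
```

```text
t 12.35 lamp tcp [-36.9  -0.4 108.3] F [5.1 1.1 3. ] mm [38.8 -0.4  8.1] row [0.0646, -0.0007, 0.0134] [-0.0001, 0.0003, -0.0002]
[-0.09 -0.21  2.48  0.78  0.27  0.58]
top [292 159   8   6  39] [ 42.6   3.4 119. ]
top [294 186  19  12 111] [-47.6  -1.3 119. ]
```

>>> {"fn": "step_arm", "kwargs": {"motion": [-0.0038,0,-0.0032,0,0,0,-0.0051,0,-0.0043,0,0,0,-0.0051,0,-0.0043,0,0,0]}}

```text
time_s: 12.7
eef_pos: [552.8, 40.9, 109.0]
eef_rot: [-2.873, -0.294, -1.047]
wrist_force: [7.3, 1.8, 3.9]
finger_gap: 0.5
gripper_force: 5.4
```

Run:
```python
from h import *
plan(-2,0,127)
orange()
```

```text
t 12.7 lamp tcp [-40.   -0.7 109. ] F [7.3 1.8 3.9] mm [40.6 -0.7 10.7] row [0.0677, -0.0012, 0.0178] [0.0002, -0.0005, -0.0001]
top [292 159   8   6  39] [ 42.6   3.4 119. ]
top [294 186  19  13 133] [-49.1  -0.8 119. ]
```

Force climbs at the stop and the tab has moved about 45 mm, so the cover is open. I'll lift off and look at the wheel.

>>> {"fn": "step_arm", "kwargs": {"motion": [0.0054,0,-0.0021,0,0,0,0.0161,0,-0.0191,0,0,0,0.0161,0,-0.0191,0,0,0]}}

```text
time_s: 13.05
eef_pos: [550.2, 41.5, 121.5]
eef_rot: [-2.874, -0.296, -1.039]
wrist_force: [0.3, -0.4, -0.6]
finger_gap: 0.4
gripper_force: 0.0
```

Run:
```python
from h import *
plan(20,0,129)
a=orange();b=bot.camera('side')
out=[]
for c in(a,b):
    print([(q,lam(d['centre']).tolist(),round(d['conf'],2)) for q in('wheel','wheel_mark','wheel_top') for d in bot.look_for(c,q)[:2]])
    o=px(c,L2W(O,YAW,[[20,0,108]]))[0].astype(int)-[20,20]
    I=cv2.resize(c['image'][o[1]:o[1]+40,o[0]:o[0]+40],None,fx=10,fy=10,interpolation=cv2.INTER_CUBIC)
    I=np.clip(I*1.4,0,255).astype(np.uint8)
    print((px(c,L2W(O,YAW,[[25,0,108]]))[0]-o)*10+5)
    out.append(I)
cv2.imwrite('pics/c4.png',np.hstack(out))
```

```text
t 13.05 lamp tcp [-42.4   0.4 121.5] F [ 0.3 -0.4 -0.6] mm [52.8  0.5 34.2] row [0.0879, 0.0008, 0.057] [-0.0012, 0.0027, 0.0003]
top [292 159   8   6  39] [ 42.6   3.4 119. ]
top [294 186  19  12 132] [-48.4  -1.8 119. ]
[('wheel', [-24.6, 3.9, 117.8], 0.51), ('wheel_top', [6.6, 2.0, 110.6], 0.65)]
[207.60710888 189.20547872]
[('wheel_mark', [-222.8, 350.7, 7.4], 0.73), ('wheel_top', [-13.3, -73.1, 111.0], 0.59)]
[219.55120445 202.54500439]
```

View pics/c4.png

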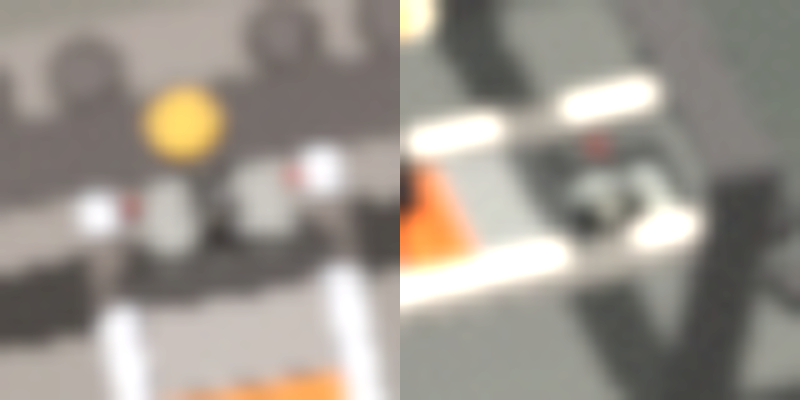

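The top crop shows the red index lines at (130,207) and (293,178), with the dark wheel between them near (213,205). In the side crop a light patch at (655,180), on the +x side of the wheel, is probably the mark. Next I'll move in under the bar.

>>> {"fn": "step_arm", "kwargs": {"motion": [0.035,0.0004,0.023,0,0,0,0.0879,0.0008,0.057,0,0,0,0.0879,0.0008,0.057,0,0,0,0.0879,0.0008,0.08,0,0,0,0.0879,0.0008,0.11,0,0,0,0.0879,0.0008,0.11,0,0,0]}}

```text
time_s: 14.05
eef_pos: [631.6, 57.9, 103.2]
eef_rot: [-2.875, -0.294, -1.036]
wrist_force: [-1.0, 0.3, 0.1]
finger_gap: 0.8
gripper_force: 0.0
```

Run:
```python
from h import *
plan(46,0,103);print(np.round(bot.read_state()['q'],2))
a=bot.camera('top');b=bot.camera('side')
s=bot.read_state();M=R.from_rotvec(s['eef_rot']).as_matrix()
out=[]
for c in(a,b):
    o=px(c,L2W(O,YAW,[[20,0,108]]))[0].astype(int)-[20,20]
    I=cv2.resize(c['image'][o[1]:o[1]+40,o[0]:o[0]+40],None,fx=10,fy=10,interpolation=cv2.INTER_CUBIC)
    I=np.clip(I*1.4,0,255).astype(np.uint8)
    cv2.circle(I,tuple(np.int32((px(c,L2W(O,YAW,[[25,0,108]]))[0]-o)*10+5)),3,(0,0,255),-1)
    cv2.circle(I,tuple(np.int32((px(c,s['eef_pos']+M@[-7,0,-18])[0]-o)*10+5)),3,(0,255,0),-1)
    out.append(I)
cv2.imwrite('pics/c5.png',np.hstack(out))
```

```text
t 14.05 lamp tcp [ 4.060e+01 -1.000e-01  1.032e+02] F [-1.   0.3  0.1] mm [ 4.  -0.1  3.5] row [0.0067, -0.0001, 0.0059] [-0.0013, 0.0038, -0.0006]
[-0.04 -0.03  2.34  0.78  0.22  0.62]
```

View pics/c5.png

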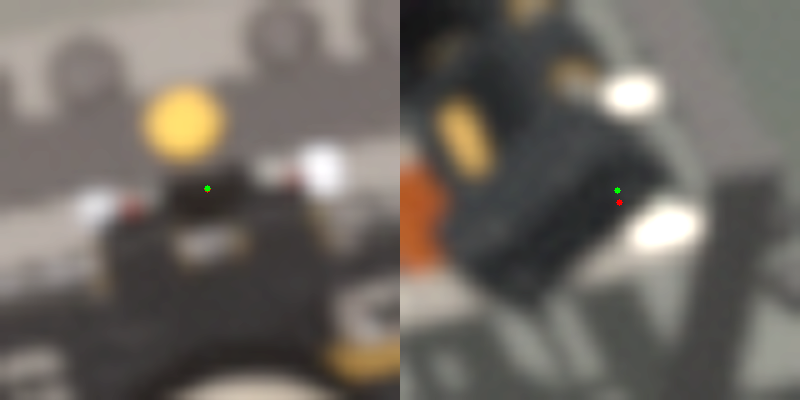

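>>> {"fn": "step_arm", "kwargs": {"motion": [0.0067,0,0.0059,0,0,0,0.0046,0,0.0085,0,0,0,0.0046,0,0.0085,0,0,0]}}

```text
time_s: 14.45
eef_pos: [638.2, 58.6, 104.1]
eef_rot: [-2.874, -0.294, -1.044]
wrist_force: [0.1, -0.8, -0.5]
finger_gap: 0.1
gripper_force: 0.0
```

>>> {"fn": "step_arm", "kwargs": {"motion": [-0.0011,0,0.0013,0,0,0,-0.0011,0,0.0013,0,0,0]}}

```text
time_s: 14.65
eef_pos: [637.9, 58.6, 102.5]
eef_rot: [-2.874, -0.294, -1.043]
wrist_force: [0.3, -1.1, 0.6]
finger_gap: 0.4
gripper_force: 0.0
```

>>> {"fn": "step_arm", "kwargs": {"motion": [-0.0011,0,0.0013,0,0,0,-0.0011,0,0.0013,0,0,0]}}

```text
time_s: 14.85
eef_pos: [637.9, 58.7, 101.3]
eef_rot: [-2.874, -0.294, -1.042]
wrist_force: [-1.1, 0.6, -0.6]
finger_gap: 0.5
gripper_force: 0.0
```

>>> {"fn": "step_arm", "kwargs": {"motion": [-0.0011,0,0.0013,0,0,0,-0.0011,0,0.0013,0,0,0]}}

```text
time_s: 15.05
eef_pos: [637.9, 58.7, 100.2]
eef_rot: [-2.874, -0.294, -1.042]
wrist_force: [-0.6, 0.2, -0.0]
finger_gap: 0.8
gripper_force: 0.0
```

>>> {"fn": "step_arm", "kwargs": {"motion": [-0.0011,0,0.0013,0,0,0,-0.0011,0,0.0013,0,0,0]}}

```text
time_s: 15.25
eef_pos: [637.9, 58.7, 99.2]
eef_rot: [-2.874, -0.294, -1.042]
wrist_force: [-0.3, -0.0, 0.5]
finger_gap: -0.0
gripper_force: 0.0
```

>>> {"fn": "step_arm", "kwargs": {"motion": [-0.0011,0,0.0013,0,0,0,-0.0011,0,0.0013,0,0,0]}}

```text
time_s: 15.45
eef_pos: [637.9, 58.7, 98.2]
eef_rot: [-2.874, -0.294, -1.042]
wrist_force: [0.5, -0.0, 0.3]
finger_gap: 0.7
gripper_force: 0.0
```

>>> {"fn": "step_arm", "kwargs": {"motion": [-0.0011,0,0.0013,0,0,0,-0.0011,0,0.0013,0,0,0]}}

```text
time_s: 15.65
eef_pos: [637.9, 58.7, 97.2]
eef_rot: [-2.874, -0.294, -1.042]
wrist_force: [0.7, 0.3, 0.3]
finger_gap: 0.4
gripper_force: 0.0
```

>>> {"fn": "step_arm", "kwargs": {"motion": [-0.0011,0,0.0013,0,0,0,-0.0011,0,0.0013,0,0,0]}}

```text
time_s: 15.85
eef_pos: [638.1, 58.6, 96.4]
eef_rot: [-2.874, -0.294, -1.043]
wrist_force: [0.3, 0.3, 0.2]
finger_gap: 0.7
gripper_force: 0.1
```

>>> {"fn": "step_arm", "kwargs": {"motion": [-0.0011,0,0.0013,0,0,0,-0.0016,0,0.0019,0,0,0,-0.0016,0,0.0019,0,0,0]}}

```text
time_s: 16.15
eef_pos: [638.7, 58.6, 95.8]
eef_rot: [-2.873, -0.294, -1.045]
wrist_force: [-1.3, 0.4, 3.7]
finger_gap: 0.3
gripper_force: 2.0
```

>>> {"fn": "step_arm", "kwargs": {"motion": [-0.0026,0,-0.0021,0,0,0]}}

```text
time_s: 16.25
eef_pos: [637.1, 58.1, 96.0]
eef_rot: [-2.873, -0.294, -1.046]
wrist_force: [2.4, 1.7, 2.9]
finger_gap: 0.2
gripper_force: 1.5
```

>>> {"fn": "step_arm", "kwargs": {"motion": [-0.0026,0,-0.0021,0,0,0]}}

```text
time_s: 16.35
eef_pos: [635.0, 57.6, 95.9]
eef_rot: [-2.873, -0.294, -1.046]
wrist_force: [2.2, 1.0, 2.5]
finger_gap: 0.0
gripper_force: 1.5
```

>>> {"fn": "step_arm", "kwargs": {"motion": [-0.0026,0,-0.0021,0,0,0]}}

```text
time_s: 16.45
eef_pos: [632.7, 57.2, 95.6]
eef_rot: [-2.874, -0.294, -1.045]
wrist_force: [1.0, 0.2, 2.8]
finger_gap: 0.3
gripper_force: 1.4
```

>>> {"fn": "step_arm", "kwargs": {"motion": [-0.0026,0,-0.0021,0,0,0]}}

```text
time_s: 16.55
eef_pos: [629.7, 56.8, 94.5]
eef_rot: [-2.874, -0.294, -1.042]
wrist_force: [-1.2, -2.1, 2.7]
finger_gap: -0.1
gripper_force: 1.4
```

>>> {"fn": "step_arm", "kwargs": {"motion": [-0.0026,0,-0.0021,0,0,0]}}

```text
time_s: 16.65
eef_pos: [627.0, 56.7, 93.7]
eef_rot: [-2.874, -0.295, -1.04]
wrist_force: [0.2, 0.2, 0.0]
finger_gap: 0.6
gripper_force: 0.0
```

>>> {"fn": "step_arm", "kwargs": {"motion": [-0.0026,0,-0.0021,0,0,0]}}

```text
time_s: 16.75
eef_pos: [625.8, 56.2, 94.3]
eef_rot: [-2.874, -0.294, -1.042]
wrist_force: [5.1, 1.4, 0.1]
finger_gap: 0.4
gripper_force: 2.1
```

Run:
```python
from h import *
plan(20,0,129)
```

```text
t 16.75 lamp tcp [34.6 -0.5 94.3] F [5.1 1.4 0.1] mm [ 11.   -0.5 -36. ] row [0.0184, -0.0009, -0.0601] [-0.0006, 0.0017, -0.0003]
```

>>> {"fn": "step_arm", "kwargs": {"motion": [0.008,0,-0.009,0,0,0,0.0184,0,-0.06,0,0,0,-0.0695,0,-0.117,0,0,0,-0.0695,0,-0.117,0,0,0,-0.0695,0,-0.117,0,0,0]}}

```text
time_s: 17.25
eef_pos: [547.5, 40.6, 119.3]
eef_rot: [-2.875, -0.293, -1.037]
wrist_force: [0.5, -0.5, 0.6]
finger_gap: 0.6
gripper_force: 0.0
```

Run:
```python
from h import *
plan(20,0,129)
a=orange();b=orange('side')
for n,c in(('top',a),('side',b)):
    for q in('wheel_mark','wheel_top','wheel'):
        for d in bot.look_for(c,q)[:4]: print(n,q,lam(d['centre']).tolist(),round(d['conf'],2))
    # rectified map along lamp x,y at wheel surface
    xs=np.arange(5,46,2.);ys=np.array([-20,-16,-12,-6,-3,0,3,6,12,16,20])
    print(n,'min-channel map rows x, cols y',ys.tolist())
    G=c['image'].astype(np.float32).mean(2)
    for x in xs:
        zz=90+np.sqrt(max(18**2-(x-25)**2,64))
        p=px(c,L2W(O,YAW,[[x,y,zz if abs(y)<8 else 99] for y in ys])).astype(np.float32)
        print(x,cv2.remap(G,p[:,0].reshape(1,-1),p[:,1].reshape(1,-1),cv2.INTER_CUBIC)[0].astype(int).tolist())
```

```text
t 17.25 lamp tcp [-4.520e+01  1.000e-01  1.193e+02] F [ 0.5 -0.5  0.6] mm [56.3  0.1 34.2] row [0.0939, 0.0001, 0.057] [-0.0011, 0.0035, -0.0009]
top [292 159   8   6  39] [ 42.6   3.4 119. ]
top [294 186  19  12 139] [-48.5  -1.3 119. ]
side [322 161  10   6  44] [-23.9 111.6 119. ]
side [328 179   9  12  71] [-44.5  -3.6 119. ]
top wheel_top [5.4, 1.6, 111.8] 0.92
top min-channel map rows x, cols y [-20, -16, -12, -6, -3, 0, 3, 6, 12, 16, 20]
5.0 [72, 73, 71, 64, 64, 66, 66, 66, 71, 73, 67]
7.0 [83, 84, 77, 61, 60, 62, 62, 66, 81, 82, 69]
9.0 [101, 100, 91, 65, 58, 59, 62, 72, 99, 95, 78]
11.0 [118, 119, 110, 78, 65, 64, 71, 89, 117, 115, 92]
13.0 [129, 135, 126, 89, 76, 79, 88, 105, 132, 130, 104]
15.0 [134, 140, 133, 92, 86, 95, 101, 114, 138, 136, 117]
17.0 [137, 143, 135, 91, 91, 105, 110, 117, 140, 140, 126]
19.0 [138, 142, 134, 91, 90, 102, 106, 114, 140, 140, 128]
21.0 [138, 142, 135, 97, 90, 93, 97, 111, 140, 141, 127]
23.0 [138, 142, 136, 104, 93, 89, 92, 111, 139, 140, 122]
25.0 [137, 141, 136, 108, 97, 91, 93, 112, 139, 137, 118]
27.0 [135, 139, 134, 111, 103, 98, 99, 11
[... 1156 characters left out ...]
6, 79, 91, 101, 113, 102, 121, 127]
25.0 [133, 149, 156, 85, 83, 95, 105, 115, 101, 118, 125]
27.0 [136, 160, 174, 95, 91, 100, 110, 120, 102, 117, 121]
29.0 [139, 168, 188, 107, 98, 105, 117, 125, 106, 118, 119]
31.0 [140, 172, 200, 113, 104, 109, 122, 130, 112, 122, 119]
33.0 [143, 173, 203, 125, 108, 108, 122, 133, 121, 128, 121]
35.0 [141, 174, 206, 138, 116, 108, 117, 131, 129, 134, 125]
37.0 [140, 173, 206, 162, 129, 112, 113, 124, 131, 137, 129]
39.0 [135, 173, 207, 187, 154, 128, 112, 118, 130, 139, 132]
41.0 [132, 170, 207, 211, 191, 157, 131, 115, 131, 139, 132]
43.0 [121, 166, 204, 213, 196, 165, 139, 121, 128, 136, 128]
45.0 [112, 154, 193, 210, 194, 165, 139, 122, 123, 127, 121]
```

```bash
cat >> h.py <<'E'
TH=np.arange(-50,51,5.)
def prof(c,G,o=(0,0),dx=0):
    for y in(-5,-2.5,0,2.5,5):
        P=[[25+18*np.sin(t),y,90+18*np.cos(t)] for t in np.radians(TH)]
        p=(px(c,L2W(O,YAW,P))-o).astype(np.float32)
        print(y,cv2.remap(G,p[:,0].reshape(1,-1),p[:,1].reshape(1,-1),cv2.INTER_CUBIC)[0].astype(int).tolist())
E
python3 - <<'E'
from h import *
pre=cv2.imread('pics/c4.png')
for i,n in enumerate(('top','side')):
    cs=[bot.camera(n) for _ in range(3)];c=cs[0]
    o=px(c,L2W(O,YAW,[[20,0,108]]))[0].astype(int)-[20,20]
    G0=cv2.resize(pre[:,400*i:400*i+400],(40,40),interpolation=cv2.INTER_AREA).astype(np.float32).mean(2)/1.4
    G1=np.mean([k['image'] for k in cs],0)[o[1]:o[1]+40,o[0]:o[0]+40].mean(2).astype(np.float32)
    print(n,TH.tolist());print('pre');prof(c,G0,o);print('now');prof(c,G1,o)
    print('pix at top',px(c,L2W(O,YAW,[[25,0,108]]))[0]-o)
    print('raw pre\n',G0[12:26,12:32].astype(int));print('raw now\n',G1[12:26,12:32].astype(int))
E
```

```text
top [-50.0, -45.0, -40.0, -35.0, -30.0, -25.0, -20.0, -15.0, -10.0, -5.0, 0.0, 5.0, 10.0, 15.0, 20.0, 25.0, 30.0, 35.0, 40.0, 45.0, 50.0]
pre
-5 [66, 70, 74, 77, 79, 82, 85, 91, 94, 94, 90, 83, 78, 74, 73, 75, 77, 81, 84, 87, 91]
-2.5 [51, 54, 57, 63, 67, 73, 76, 81, 84, 84, 81, 76, 73, 72, 73, 77, 81, 85, 92, 97, 101]
0 [46, 48, 54, 61, 68, 73, 76, 76, 77, 77, 74, 73, 73, 75, 76, 80, 86, 91, 98, 105, 111]
2.5 [55, 59, 65, 72, 79, 83, 84, 83, 81, 80, 78, 76, 75, 75, 77, 80, 87, 93, 100, 109, 116]
5 [77, 83, 90, 95, 98, 101, 100, 100, 99, 98, 95, 93, 88, 84, 82, 82, 86, 92, 99, 108, 116]
now
-5 [73, 79, 84, 87, 87, 88, 88, 92, 95, 100, 102, 107, 108, 105, 99, 92, 87, 84, 85, 88, 91]
-2.5 [65, 72, 77, 85, 90, 94, 92, 91, 92, 93, 96, 100, 105, 104, 100, 94, 91, 90, 93, 97, 101]
0 [65, 74, 82, 92, 101, 105, 102, 95, 91, 89, 91, 96, 101, 104, 101, 96, 95, 95, 100, 105, 111]
2.5 [71, 79, 88, 96, 105, 109, 106, 99, 93, 91, 92, 96, 101, 102, 99, 96, 95, 97, 102, 110, 116]
5 [85, 93, 102, 107, 111, 112, 110, 106, 104, 103, 105, 107, 107, 104, 99, 95, 94, 96, 101, 109, 116]
pix at top [20.2607
[... 5290 characters left out ...]
  97  99
   90  80]
 [106  85  78  75  82 102 122 128 122 120 130 138 137 131 115  96  94  96
   86  69]
 [119  95  82  79  88 105 119 118 110 108 116 123 122 120 119 108 100  97
   83  63]
 [131 110  90  81  82  89  96  95  90  88  92 103 108 117 134 139 131 117
   90  62]
 [142 126 105  86  77  72  72  75  73  72  85 111 131 148 172 186 179 150
  105  66]
 [149 141 123 103  87  72  65  69  74  83 111 151 179 194 208 214 202 165
  111  67]
 [160 161 154 141 119  92  79  84  96 109 136 175 202 209 209 203 184 146
   97  60]
 [187 194 198 188 161 125 106 110 118 126 141 166 183 183 174 161 142 113
   77  54]
 [215 219 221 212 184 148 127 125 128 130 134 141 147 146 137 125 111  89
   64  51]]
```

Run:
```python
from h import *
for n in('top','side'):
    cs=[bot.camera(n) for _ in range(2)];c=cs[0]
    im=np.mean([k['image'] for k in cs],0).astype(np.float32)
    np.save(f'w1_{n}.npy',im)
    r=im[...,2]-im[...,:2].max(2)
    for y in(25.5,-25.5):
        p=px(c,L2W(O,YAW,[[25,y,110]]))[0];i=np.round(p).astype(int)
        W=np.clip(r[i[1]-5:i[1]+6,i[0]-5:i[0]+6]-8,0,None)
        if n=='top': W[:3]=0
        yy,xx=np.mgrid[-5:6,-5:6]
        if W.sum()>0:
            q=i+[(W*xx).sum()/W.sum(),(W*yy).sum()/W.sum()];print(n,y,W.max(),p,q,lam(ray(c,[q],110)[0]))
```

```text
top 25.5 18.0 [289.8295395  168.96763966] [290.67114094 169.18120805] [ 23.9  23.2 110. ]
top -25.5 18.5 [306.59835878 165.63287611] [306.84931507 166.06164384] [ 23.6 -26.  110. ]
side 25.5 19.5 [347.92970297 177.57020988] [348.19354839 176.83870968] [ 27.2  28.7 110. ]
side -25.5 1.5 [353.06913829 187.19363812] [354.76923077 185.84615385] [ 32.8 -21.1 110. ]
```

Checked against the red index lines, the mark is one click short of the top: in the top view the stripe sits at the +20° position, half under the bar. One more click should do it.

>>> {"fn": "step_arm", "kwargs": {"motion": [0.035,0,0.023,0,0,0,0.0939,0,0.057,0,0,0,0.0939,0,0.057,0,0,0,0.0939,0,0.08,0,0,0,0.0939,0,0.112,0,0,0,0.0939,0,0.112,0,0,0]}}

```text
time_s: 18.75
eef_pos: [634.2, 58.4, 104.0]
eef_rot: [-2.875, -0.294, -1.037]
wrist_force: [-1.3, 0.3, -0.4]
finger_gap: 0.3
gripper_force: 0.0
```

```bash
python3 -c "
from h import *
plan(47,0,99)"
```

```text
t 18.75 lamp tcp [ 4.33e+01 -1.00e-01  1.04e+02] F [-1.3  0.3 -0.4] mm [-0.4 -0.1  6.2] row [-0.0006, -0.0001, 0.0104] [-0.0013, 0.0036, -0.0006]
```

>>> {"fn": "step_arm", "kwargs": {"motion": [0.002,0,0.003,0,0,0,-0.0006,0,0.0104,0,0,0,-0.0006,0,0.0104,0,0,0]}}

```text
time_s: 19.05
eef_pos: [638.6, 58.8, 101.6]
eef_rot: [-2.874, -0.294, -1.043]
wrist_force: [-0.7, 0.8, -0.6]
finger_gap: 0.7
gripper_force: 0.0
```

>>> {"fn": "step_arm", "kwargs": {"motion": [-0.0016,0,0.0019,0,0,0,-0.0032,0,0.0038,0,0,0,-0.0032,0,0.0038,0,0,0]}}

```text
time_s: 19.35
eef_pos: [638.8, 58.8, 98.5]
eef_rot: [-2.874, -0.294, -1.043]
wrist_force: [-0.4, 1.8, -0.4]
finger_gap: 0.3
gripper_force: 0.0
```

>>> {"fn": "step_arm", "kwargs": {"motion": [-0.0016,0,0.0019,0,0,0,-0.0037,0,0.0045,0,0,0,-0.0037,0,0.0045,0,0,0]}}

```text
time_s: 19.65
eef_pos: [639.8, 58.9, 95.8]
eef_rot: [-2.873, -0.294, -1.045]
wrist_force: [-1.8, 0.9, 3.5]
finger_gap: 0.5
gripper_force: 1.6
```

>>> {"fn": "step_arm", "kwargs": {"motion": [-0.0026,0,-0.0021,0,0,0]}}

```text
time_s: 19.75
eef_pos: [638.1, 58.4, 95.9]
eef_rot: [-2.873, -0.294, -1.045]
wrist_force: [2.6, 0.3, 2.5]
finger_gap: 0.4
gripper_force: 1.5
```

>>> {"fn": "step_arm", "kwargs": {"motion": [-0.0026,0,-0.0021,0,0,0]}}

```text
time_s: 19.85
eef_pos: [636.1, 57.9, 96.0]
eef_rot: [-2.873, -0.294, -1.046]
wrist_force: [2.9, 1.1, 3.1]
finger_gap: 0.4
gripper_force: 1.5
```

>>> {"fn": "step_arm", "kwargs": {"motion": [-0.0026,0,-0.0021,0,0,0]}}

```text
time_s: 19.95
eef_pos: [633.9, 57.4, 95.8]
eef_rot: [-2.874, -0.294, -1.045]
wrist_force: [1.8, 0.1, 3.7]
finger_gap: 0.2
gripper_force: 1.4
```

>>> {"fn": "step_arm", "kwargs": {"motion": [-0.0026,0,-0.0021,0,0,0]}}

```text
time_s: 20.05
eef_pos: [631.1, 57.0, 95.0]
eef_rot: [-2.874, -0.294, -1.043]
wrist_force: [-1.0, -2.4, 3.8]
finger_gap: 0.9
gripper_force: 2.2
```

>>> {"fn": "step_arm", "kwargs": {"motion": [0.0043,0,-0.0051,0,0,0,0.0109,0,-0.0648,0,0,0,-0.076,0,-0.12,0,0,0,-0.076,0,-0.12,0,0,0,-0.076,0,-0.12,0,0,0]}}

```text
time_s: 20.55
eef_pos: [548.1, 40.8, 117.9]
eef_rot: [-2.875, -0.293, -1.036]
wrist_force: [-0.1, 0.3, -0.0]
finger_gap: 0.5
gripper_force: 0.0
```

Run:
```python
from h import *
plan(20,0,129)
for i,n in enumerate(('top','side')):
    cs=[bot.camera(n) for _ in range(2)];c=cs[0]
    im=np.mean([k['image'] for k in cs],0).astype(np.float32);np.save(f'w2_{n}.npy',im)
    G=im.mean(2);G1=np.load(f'w1_{n}.npy').mean(2)
    o=px(c,L2W(O,YAW,[[20,0,108]]))[0].astype(int)-[20,20]
    print(n,TH.tolist());prof(c,G)
    s=np.s_[o[1]+12:o[1]+26,o[0]+14:o[0]+30]
    print(G[s].astype(int));print('diff\n',(G-G1)[s].astype(int))
for q in('wheel_mark','wheel_top'):
    for d in bot.look_for(cs[1],q)[:2]: print(q,lam(d['centre']).tolist(),d['conf'])
```

```text
t 20.55 lamp tcp [-4.460e+01  1.000e-01  1.179e+02] F [-0.1  0.3 -0. ] mm [56.8  0.1 32.7] row [0.0946, 0.0001, 0.0545] [-0.0011, 0.0039, -0.001]
top [-50.0, -45.0, -40.0, -35.0, -30.0, -25.0, -20.0, -15.0, -10.0, -5.0, 0.0, 5.0, 10.0, 15.0, 20.0, 25.0, 30.0, 35.0, 40.0, 45.0, 50.0]
-5 [74, 77, 79, 79, 78, 88, 102, 122, 134, 140, 133, 118, 99, 83, 76, 73, 75, 80, 84, 87, 91]
-2.5 [67, 67, 67, 68, 69, 80, 97, 119, 134, 140, 133, 114, 95, 79, 74, 75, 79, 85, 92, 96, 101]
0 [67, 68, 68, 71, 73, 83, 99, 119, 136, 141, 134, 115, 96, 79, 75, 78, 83, 90, 98, 105, 111]
2.5 [72, 76, 78, 82, 85, 89, 105, 120, 134, 140, 134, 118, 98, 84, 77, 79, 86, 92, 100, 110, 116]
5 [86, 92, 98, 101, 104, 106, 113, 123, 133, 138, 133, 121, 104, 92, 83, 81, 85, 91, 99, 108, 116]
[[105 126 139 143 143 141 134 116  94  82  80  80  79  79  79  80]
 [100 121 135 141 141 137 127 107  88  80  80  79  80  80  80  82]
 [ 91 107 122 130 131 125 112  95  83  80  81  82  82  83  84  91]
 [ 83  91  99 106 107 102  93  83  78  81  87  92  97  98  99 112]
 [ 82  83  85  87  85  82  78  74  77  92 105 114 121 122 119 128]

[... 3408 characters left out ...]
 0   0   0  -1   0   2   5   2   0   0   0   1   0   0   0]
 [  0   0  -1  -1  -1   0   8  18  11  -1  -2   0   0   0   0   0]
 [  0   0  -1  -1  -4  -1  16  35  25  -1  -8  -3   0   0   0   0]
 [  0   0   0  -2  -4  -3  19  47  38   2 -16  -7   0   0   0   0]
 [  0   0   0  -1  -6  -6  11  38  43  15 -12  -7  -1   0   0   0]
 [  0   0   0   0  -6 -11  -4  20  32  12  -3  -3   0   0   0   0]
 [  0   0   0   1   0  -8  -7   5  11   4   0  -1   0   0   0   0]
 [  1   0   1   2   2  -2   0   1   1   0   0   0   0   0   0   0]
 [  0   0   1   0   1   0   0   1   0   0  -1   0   0   0   0   0]
 [  0   0   0   0   0   0   0   0   0   0   0   0   0   0   0  -1]]
wheel_top [-11.2, -72.2, 108.8] 0.57
```

In the top view the full stripe now lies in line with the index lines; the measured stripe at -4° matches the known -4° camera bias, and the side view agrees. The mark is on top. Now for the cover: I'll stand the tool steeper on the robot side and push the end face.

```bash
python3 -c "
from h import *
plan(-105,0,150,15)"
```

```text
t 20.85 lamp tcp [-39.9  -0.8 121.2] F [ 0.8 -0.5 -0.8] mm [-31.5  -0.9 -63.9] row [-0.0524, -0.0014, -0.1064] [-0.0006, -0.2767, 0.0002]
```

>>> {"fn": "step_arm", "kwargs": {"motion": [0,0,-0.05,0,-0.05,0,-0.0524,-0.0014,-0.1064,0,-0.14,0,-0.0524,-0.0014,-0.1064,0,-0.23,0,-0.0524,-0.0014,-0.1064,0,-0.2767,0,-0.0524,-0.0014,-0.1064,0,-0.2767,0,-0.0524,-0.0014,-0.1064,0,-0.2767,0]}}

```text
time_s: 21.45
eef_pos: [488.3, 28.8, 149.1]
eef_rot: [-3.071, -0.316, -0.404]
wrist_force: [0.8, 0.2, -1.0]
finger_gap: 0.4
gripper_force: 0.0
```

```bash
python3 -c "
from h import *
plan(-100,0,100,15);print(np.round(bot.read_state()['q'],2))"
```

```text
t 21.45 lamp tcp [-105.5    0.5  149.1] F [ 0.8  0.2 -1. ] mm [-7.4  0.6 48.9] row [-0.0123, 0.001, 0.0814] [-0.0011, 0.0001, 0.0007]
[-0.04 -0.22  2.25  0.08  0.86  1.28]
```

>>> {"fn": "step_arm", "kwargs": {"motion": [-0.007,0.0005,0.045,0,0,0,-0.0138,0.001,0.087,0,0,0,-0.0138,0.001,0.087,0,0,0,-0.0138,0.001,0.087,0,0,0]}}

```text
time_s: 21.85
eef_pos: [491.6, 28.9, 95.6]
eef_rot: [-3.072, -0.314, -0.399]
wrist_force: [0.5, 0.8, -0.6]
finger_gap: 0.4
gripper_force: 0.0
```

Run:
```python
from h import *
plan(-90,0,96.5,15)
a=orange();b=bot.camera('side')
s=bot.read_state();M=R.from_rotvec(s['eef_rot']).as_matrix()
# finger tip in side view: dark profile along the tool axis through the TCP
for c,n in((a,'top'),(b,'side')):
    ks=np.arange(-10,45,3.)
    p=px(c,[s['eef_pos']+M@[0,0,-k] for k in ks]).astype(np.float32)
    print(n,ks.tolist(),cv2.remap(c['image'].mean(2).astype(np.float32),p[:,0].reshape(1,-1),p[:,1].reshape(1,-1),1)[0].astype(int).tolist())
```

```text
t 21.85 lamp tcp [-1.024e+02 -1.000e-01  9.560e+01] F [ 0.5  0.8 -0.6] mm [12.2 -0.1  2.3] row [0.0203, -0.0001, 0.0039] [-0.0011, 0.0019, -0.0002]
top [292 159   8   6  40] [ 42.4   3.2 119. ]
top [294 186  19  12 171] [-50.5  -0.8 119. ]
top [-10.0, -7.0, -4.0, -1.0, 2.0, 5.0, 8.0, 11.0, 14.0, 17.0, 20.0, 23.0, 26.0, 29.0, 32.0, 35.0, 38.0, 41.0, 44.0] [57, 59, 62, 65, 68, 71, 73, 75, 78, 80, 82, 83, 81, 79, 78, 76, 74, 71, 68]
side [-10.0, -7.0, -4.0, -1.0, 2.0, 5.0, 8.0, 11.0, 14.0, 17.0, 20.0, 23.0, 26.0, 29.0, 32.0, 35.0, 38.0, 41.0, 44.0] [21, 23, 24, 26, 27, 28, 29, 29, 29, 30, 30, 30, 31, 34, 38, 44, 49, 52, 54]
```

>>> {"fn": "step_arm", "kwargs": {"motion": [0.008,0,0.0021,0,0,0,0.0161,0,0.0043,0,0,0,0.0225,0,0.006,0,0,0,0.0225,0,0.006,0,0,0]}}

```text
time_s: 22.35
eef_pos: [508.1, 31.9, 97.7]
eef_rot: [-3.072, -0.315, -0.406]
wrist_force: [-0.1, 0.1, -0.6]
finger_gap: 0.5
gripper_force: 0.0
```

>>> {"fn": "step_arm", "kwargs": {"motion": [0.0048,0,0.0013,0,0,0,0.0097,0,0.0026,0,0,0,0.0097,0,0.0026,0,0,0]}}

```text
time_s: 22.65
eef_pos: [513.0, 33.0, 97.0]
eef_rot: [-3.072, -0.315, -0.403]
wrist_force: [-2.3, -0.6, 1.6]
finger_gap: 0.4
gripper_force: 1.3
```

>>> {"fn": "step_arm", "kwargs": {"motion": [0.0048,0,0.0013,0,0,0,0.0097,0,0.0026,0,0,0,0.0097,0,0.0026,0,0,0]}}

```text
time_s: 22.95
eef_pos: [519.2, 34.3, 97.1]
eef_rot: [-3.072, -0.315, -0.404]
wrist_force: [-1.9, 0.5, 2.7]
finger_gap: 0.6
gripper_force: 1.2
```

Run:
```python
from h import *
plan(-90,0,96.5,15)
a=orange()
```

```text
t 22.95 lamp tcp [-74.3  -0.4  97.1] F [-1.9  0.5  2.7] mm [-15.4  -0.4  -3.5] row [-0.0256, -0.0007, -0.0058] [-0.0005, 0.0001, 0.0002]
top [292 159   8   6  39] [ 42.6   3.4 119. ]
top [293 183  20  12 171] [-40.5  -1.1 119. ]
```

>>> {"fn": "step_arm", "kwargs": {"motion": [0.0064,0,0.0017,0,0,0,0.0129,0,0.0034,0,0,0,0.0193,0,0.0052,0,0,0,0.0258,0,0.0069,0,0,0,0.0322,0,0.0086,0,0,0,0.0386,0,0.0103,0,0,0,0.0435,0,0.0117,0,0,0,0.0435,0,0.0117,0,0,0]}}

```text
time_s: 23.8
eef_pos: [545.9, 39.8, 97.1]
eef_rot: [-3.072, -0.315, -0.405]
wrist_force: [-1.4, -0.8, 1.9]
finger_gap: 0.3
gripper_force: 1.2
```

Run:
```python
from h import *
plan(-40,0,96.5,15)
a=orange()
```

```text
t 23.8 lamp tcp [-47.   -0.4  97.1] F [-1.4 -0.8  1.9] mm [ 6.6 -0.4  2.4] row [0.011, -0.0007, 0.004] [-0.0005, -0.0001, 0.0002]
top [292 159   8   6  40] [ 42.4   3.2 119. ]
top [292 174  19  12 165] [-14.2  -1.1 119. ]
```

>>> {"fn": "step_arm", "kwargs": {"motion": [0.0048,0,0.0013,0,0,0,0.0097,0,0.0026,0,0,0,0.0097,0,0.0026,0,0,0]}}

```text
time_s: 24.15
eef_pos: [551.6, 40.9, 97.1]
eef_rot: [-3.072, -0.315, -0.404]
wrist_force: [-2.2, 0.3, 2.2]
finger_gap: 0.6
gripper_force: 1.2
```

>>> {"fn": "step_arm", "kwargs": {"motion": [0.0032,0,0.0009,0,0,0,0.0032,0,0.0009,0,0,0]}}

```text
time_s: 24.35
eef_pos: [553.3, 41.3, 97.0]
eef_rot: [-3.072, -0.315, -0.404]
wrist_force: [-2.7, -0.8, 3.7]
finger_gap: 0.6
gripper_force: 1.7
```

>>> {"fn": "step_arm", "kwargs": {"motion": [0.0016,0,0.0004,0,0,0,0.0032,0,0.0009,0,0,0]}}

```text
time_s: 24.55
eef_pos: [553.8, 41.5, 96.7]
eef_rot: [-3.073, -0.316, -0.399]
wrist_force: [-9.9, -2.6, 9.2]
finger_gap: 0.7
gripper_force: 6.0
```

Run:
```python
from h import *
plan(-40,0,96.5,15)
a=orange()
```

```text
t 24.55 lamp tcp [-38.9  -0.3  96.7] F [-9.9 -2.6  9.2] mm [-1.1 -0.3 -0.1] row [-0.0019, -0.0006, -0.0002] [-0.0007, 0.002, 0.0004]
top [292 159   8   6  40] [ 42.4   3.2 119. ]
top [290 172  21  11 167] [ -6.2  -1.2 119. ]
```

>>> {"fn": "step_arm", "kwargs": {"motion": [0.0008,0,0.0002,0,0,0,0.0008,0,0.0002,0,0,0]}}

```text
time_s: 24.8
eef_pos: [553.8, 41.5, 96.7]
eef_rot: [-3.073, -0.316, -0.398]
wrist_force: [-10.2, -2.7, 9.6]
finger_gap: 0.4
gripper_force: 5.8
```

>>> {"fn": "step_arm", "kwargs": {"motion": [-0.02,0,-0.006,0,0,0,-0.06,0,-0.05,0,0,0,-0.1,0,-0.13,0,0,0,-0.12,0,-0.2,0,0,0,-0.12,0,-0.2,0,0,0,-0.12,0,-0.2,0,0,0,-0.12,0,-0.2,0,0,0]}}

```text
time_s: 25.5
eef_pos: [456.6, 21.4, 193.1]
eef_rot: [-3.072, -0.315, -0.402]
wrist_force: [0.0, -0.0, -0.7]
finger_gap: 0.7
gripper_force: 0.0
```

Run:
```python
from h import *
plan(-40,0,96.5,15)
for n in('top','side'):
    c=orange(n);i0=cv2.imread(f'pics/{n}0.png').astype(int)
    p=px(c,L2W(O,YAW,[[-4,0,121]]))[0].astype(int)
    D=(c['image'].astype(int)-i0).mean(2)[p[1]-9:p[1]+10,p[0]-11:p[0]+12]
    print(n,abs(D).max());print(D.astype(int)[::2])
```

```text
t 25.5 lamp tcp [-138.2   -0.3  193.1] F [ 0.  -0.  -0.7] mm [ 70.   -0.2 118.6] row [0.1167, -0.0003, 0.1977] [-0.0008, 0.0009, 0.0001]
top [292 159   8   6  40] [ 42.4   3.2 119. ]
top [290 172  21  11 165] [ -6.1  -1.  119. ]
top 4.0
[[ 3  2  2  2  2  3  2  3  3  2  2  3  3  3  3  2  3  2  3  3  2  3  3]
 [ 3  3  3  3  3  3  2  3  3  4  3  3  3  3  2  2  2  3  2  2  2  2  2]
 [ 3  3  3  2  2  2  3  3  2  3  2  2  2  1  2  1  2  1  2  1  1  2  2]
 [ 2  2  2  2  1  2  1  2  2  1  2  1  2  2  1  2  2  2  1  1  2  1  1]
 [ 2  2  1  2  1  1  2  2  1  0  1  1  1  1  1  1  2  2  2  1  2  1  2]
 [ 2  1  1  0  2  1  2  1  1  2  1  2  1  2  1  2  1  2  2  2  2  3  2]
 [ 3  3  2  3  2  2  2  3  3  2  2  2  2  2  2  2  2  2  2  3  2  1  1]
 [ 3  3  3  3  3  2  2  2  2  2  2  3  2  3  2  2  2  2  2  2  3  2  0]
 [ 3  3  3  3  3  3  3  2  3  3  2  4  2  2  1  2  2  2  0  0  1  2  3]
 [ 3  3  3  3  2  3  3  2  3  2  2  2  1 -1  0  2  3  2  2  2  2  3  2]]
side [322 161  10   6  45] [-24.2 111.9 119. ]
side [337 175  12  13  98] [ -3.    4.7 119. ]
side 7.666666666666667
[[2 3 3 3 3 2 2 3 1 1 3 3 4 4 3 4 5 5 6 6 5 5 5]
 [3 3 4 4 4 5 4 3 3 4 2 3 3 3 6 6 5 5 6 4 5 5 4]
 [5 5 6 5 5 5 6 4 6 3 2 2 3 2 2 3 4 4 5 5 4 5 4]
 [5 4 4 4 3 5 3 5 5 3 3 2 1 2 2 3 3 4 4 4 3 5 4]
 [4 3 4 4 2 3 3 3 4 2 3 1 2 3 1 3 3 3 4 4 4 4 4]
 [2 2 4 3 3 2 3 4 4 3 3 3 2 3 3 3 2 3 3 5 5 5 6]
 [3 3 3 3 2 2 2 2 4 3 3 2 5 3 4 3 2 4 3 4 4 4 6]
 [3 3 3 2 4 4 4 3 2 4 4 4 5 4 3 2 3 3 2 3 4 6 6]
 [3 4 4 4 4 6 4 5 6 5 5 6 5 6 4 4 4 3 4 2 4 3 5]
 [6 5 7 6 5 5 6 6 6 5 5 6 4 6 4 4 3 3 3 2 2 3 3]]
```

The images around the tab match the starting state within noise, apart from a slight overall brightness change, so the cover is shut and the tab is up. Handing in.

```bash
python3 -c "
from rig import bot
print(bot.sign_off())"
```

```text
the job is handed in; nothing more can be done
None
```

I slid the cover open to its stop, rolled the wheel two clicks so the white mark sits on top, then pushed the cover shut with the tab up; I handed the job in at about 26 s of the 51 s allowed, and the hand-in returned no verdict.

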